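# Stamp a soap bar in the hand press

### The job

Stamp the soap bar that lies by itself on the bench in front of the sink: lay it flat between the four corner lugs of the press's pulled-out bed, push the bed fully home under the stamp, then wind the handwheel clockwise (seen from above) through a little more than a full turn, to its stop, so that the stamp stays pressed on the bar. Do not knock or shift the brown bottle and the pink pot.

Things in the scene. Friction and masses are not known exactly. Their poses are not given: they have to be found in the camera images.
- soap_bar_centre (a point): centre of the loose cream-coloured soap bar to be stamped, 72 x 54 x 30 mm, about 0.1 kg, lying flat by itself on the bench in front of the sink, to the right of the press; x runs along its 72 mm, y along its 54 mm, z up. (Three other bars lie on the pine board at the left and are not needed.)
- press_axis (a point): fixed bench press 0.2 m high: grey base plate, two pillars (r 9 mm, 64 mm either side, y), crosshead with its underside at 104 mm, handwheel on top. This point: on the bench under the vertical screw axis; x points from the pulled-out bed inward (the way the bed is pushed), z up. The base, 15 mm thick, reaches 186 mm toward -x, 66 mm toward +x, 78 mm to either side.
- nest (a point): centre of the nest's floor on the sliding aluminium bed, 26 mm above the bench; x as for the press. Four black L-shaped corner lugs, 10 mm high, arms 15 mm, tops leaning outward, bound a 77 x 59 mm pocket (77 along x); between them the long sides are open for 47 mm, room for fingers holding the bar. Out, it is 135 mm from the press axis; home, on it. A seated bar's centre is 15 mm above it.
- bed_handle (a point): centre of the bed's upright black handle, a round peg 21 mm in diameter and 36 mm high, this point 18 mm below its top and 53 mm above the bench; it stands on a 22 mm wide tongue (top 24 mm above the bench), 130 mm from the nest's centre toward -x.
- bed (a joint): how far the bed is pushed in, m: 0 fully out, 0.135 fully home (stop). It slides along the press's +x against about 2.5 N and stays where it is left.
- wheel_centre (a point): centre of the aluminium handwheel on the vertical screw axis, in the rim's plane, 147 mm above the bench. Three spokes, rim 123 mm in outer diameter and 13 mm thick. The threaded screw (r 7.5 mm) stands up through the hub to 184 mm above the bench and sinks as the wheel is wound; the wheel keeps its height.
- wheel_handle (a point): centre of the handwheel's upright black handle, 22 to 24 mm in diameter, 48 mm high (157 to 205 mm above the bench), standing on the rim 55 mm from the axis. It revolves freely on its pin, so it can be held with a fixed wrist while it is led round the circle. (A cooker hood hangs 0.46 m above the bench behind and to the left: x over 0.55, y over 0.2.)
- handwheel (a joint): turn of the handwheel, rad, growing clockwise seen from above: 0 is the upper stop, 7.0 the lower stop (the start lies between 0 and 0.45). Friction about 0.1 N m (2 N at the handle, little more while pressing); it stays where it is left. One turn lowers the stamp by 18 mm.
- stamp_face (a point): centre of the underside of the stamp, a wooden plate 62 x 44 mm under the screw, level; with the wheel at 0 it is 68 mm above the bench, 12 mm above the top of a bar seated in the nest.
- stamp (a joint): how far the stamp is pressed back into its holder against its spring, m: 0 free, 0.012 at most; 900 N/m with 2.7 N preload. With a bar in place and the wheel wound to its stop it is about 0.008.
- scent_bottle_centre (a point): centre of a brown bottle, 36 mm in diameter, 100 mm high, standing loose on the bench to the right of the soap bar, in front of the sink; leave it alone.
- powder_pot_centre (a point): centre of a pink pot with a white screw lid, 73 mm in diameter, 65 mm high, standing loose on the bench behind the press; leave it alone.

How it is judged (in metres and radians):
On the way, in this order (a step that is already met when the one before it is completed fails the run):
1. the bar lies in the nest while the bed is pulled out (x of soap_bar_centre in the frame of nest between -0.005 and 0.005 m and y of soap_bar_centre in the frame of nest between -0.005 and 0.005 m and z of soap_bar_centre in the frame of nest between 0.011 and 0.019 m and angle between the x axis of soap_bar_centre and the x axis of nest, either way round below 0.12 rad and value of joint bed below 0.045 m), for 0.2 s.
2. the bed is home under the stamp with the bar in its nest (x of soap_bar_centre in the frame of nest between -0.005 and 0.005 m and y of soap_bar_centre in the frame of nest between -0.005 and 0.005 m and z of soap_bar_centre in the frame of nest between 0.011 and 0.019 m and angle between the x axis of soap_bar_centre and the x axis of nest, either way round below 0.12 rad and value of joint bed above 0.131 m), for 0.2 s.
At the end, for the whole second after the job is handed in: The bar lies flat in the nest (within 5 mm and 0.12 rad of its place, height within 4 mm), the bed is home (beyond 0.131 m), the handwheel is at rest at its lower stop (beyond 6.75 rad), and the stamp is pressed on the bar (spring pushed back over 4 mm) (all of step 2 and value of joint handwheel above 6.75 rad and value of joint stamp above 0.004 m and velocity of joint handwheel between -0.05 and 0.05 rad/s); the robot touches nothing.
It fails at once if the brown bottle is knocked over or shifted by more than 30 mm (distance of scent_bottle_centre from where it was at the start of the episode above 0.03 m).
It fails at once if the pink pot is knocked over or shifted by more than 30 mm (distance of powder_pot_centre from where it was at the start of the episode above 0.03 m).
It also fails if it takes over 72 s, if anything falls off the work surface, if the arm or the gripper's body presses on something with over 40 N, if the wrist force passes 120 N, or if a joint passes its speed limit or range.

### The arm

A 6-joint arm with a two-finger parallel gripper is mounted at the origin on a cart in front of the work surface, level with it; the furniture and walls round the work are solid. World frame = base frame: x ahead of the robot, y to its left, z up, the work surface at z = 0. Lengths are in mm, angles in rad, forces in N, time in s.
With the tool pointing down it reaches from about 425 to 950 mm from the base axis. Payload 14.7 kg.
Tool frame: the origin (TCP) lies at the very end of the fingers, on their centre line; the grasp point (between the pads) lies grip_point_offset behind it (grip_point_offset is the distance from the TCP to the grasp point, in mm); z points along the fingers, y is the line along which they close (so a half turn about z gives the same grasp; the last joint's range is limited). The gripper opens to 85 mm and grips with 20 to 120 N. Pads are 22 mm wide; open, the fingers measure 114 mm over their backs; the gripper's body (76 mm by 85 mm) begins 54 mm behind the grasp point. The pads swing forward as they close: fully open they stand 13 mm farther back than shut.
Start: joints at [-1.225, 0.48, 1.596, -0, 1.065, -0.047], TCP at [248.82, -600.484, 203.797] pointing down, gripper open.
Joint ranges: [-2.75, 2.75], [-0.82, 2.05], [0.23, 2.67], [-1.56, 4.7], [0.09, 2.69], [-2.92, 2.92]. Speed limits (rad/s): [1.89, 1.89, 2.39, 3.01, 3.01, 3.01].

### API

Orientations are given as a 3x3 rotation matrix whose columns are the frame's x, y, z axes.
In Python, from workcell import sense, read_camera, sign_off, cut_out, place_of, grip_point_offset gives the robot as it stands. The module is installed in compiled form; this text tells all that it offers.
- The arm moves only by the shell command python3 -m jog 'ROWS' [OPENING] [FORCE]. ROWS is JSON, one flat list of numbers, 4 for each row, row after row: the shift along the world's x, y, z in mm, then the turn about the world's z in rad. In form: [x, y, z, roll, x, y, z, roll, ...]. A call has 1 to 12 rows; each row shifts and turns the commanded pose from where the row before left it; what a row does not reach is not made up. A row lasts 1/12 s, in which the tool goes at most 41.7 mm and 7.16 degrees, less where a joint would pass 70% of its speed; a pose out of reach is approached as far as the arm can. A call with a gripper value outside its range is refused whole. OPENING is the opening, from 0 (shut) to 1 (fully open), set as the call begins (- or left out, the last holds). The fingers move at their own pace and stop on an object; FORCE is the grip in N (left out, the last holds). Time passes only in rows, so rows that do not move let the fingers close. It gives the time, the measured TCP pose, the force, the opening and the grip force at its end, in the units of the state.
- sense(): the state, without advancing time (a new reading comes with each control period).
- read_camera(name): name is "scene" or "side" or "wrist"; returns a dict with "color" (480x640x3 uint8, red, green, blue), "mtx" (3x3 intrinsics, pixels), "k1" (the pictures are not rectified: a ray, as slopes to the right and down, at radius r is drawn at 1 + k1 r^2 times it, then the intrinsics apply), "eye" and "attitude" of the camera in the world; the wrist camera has in their place "hand_eye" (4x4, takes a point from camera to tool coordinates, whose origin is the TCP and whose axes are the flange's). Camera axes: x right, y up, looking along -z (the intrinsics and any distortion apply to the point x, -y, -z); pixel columns grow to the right and rows downward; lengths in mm; the calibration is good to about 2 mm. A picture is of the moment at which its call begins: read the wrist's pose just before it. There is no depth.
- sign_off(): hands the job in; it is judged then, once.
Trained networks look in a picture, given as the dict that the camera call returned (one of the last four; its "shot" number tells which), for a name from the list of things; names that differ only in an ending like _2 or _b are one class to them, and where a whole thing is asked for, a point or a joint stands for the part that bears it (a point fixed in the world has none). Each returns a list of dicts, best first, with "p" (0 to 1); they miss things now and then, are a little off and sometimes report something else, mostly with a low value. They report only what shows in the picture. A call takes as long as a camera call.
- cut_out(picture, thing): "mask" (480x640 bool, what is visible of it) and "rect" ([left, top, width, height] in pixels, round what is visible of it).
- place_of(picture, thing): "xy" ([column, row] in pixels: a listed point, or the origin of a listed thing).
The state is a dict: "clock": time; "joint_positions": joint angles; "qvel": joint speeds; "joint_torque": joint torques, N m; "eef_pos": TCP position; "ee_rot": TCP orientation; "contact_force": force on the tool from outside, world axes, zero at the start; "wrist_torque": the same for the moment, N m; "grip_width": finger opening in mm; "finger_force": force on a finger pad.
Only numpy, scipy, OpenCV 4.12 (cv2) and the standard library are available. Lean on these libraries where they do the work, as an engineer would, in place of code of your own. Each camera call takes 0.05 s, during which the arm holds its last target. There are 200 camera calls.

## Working session

There is one attempt and no reset: what is moved stays moved. The work goes in short steps, Python scripts to look and compute and a shell command to move; the robot and the scene stay as the last step left them, time stands still between calls to the robot, and variables do not carry over. Pictures are saved under pics/ and viewed, at most 10 in all, crops included, and the job is handed in when it is done.

```bash
mkdir -p pics
cat > h.py <<'E'
import numpy as np, cv2
from workcell import *
def ray(pic,uv,pose=None):
    K=np.array(pic["mtx"],float);k=pic["k1"]
    d=np.array([(uv[0]-K[0,2])/K[0,0],(uv[1]-K[1,2])/K[1,1]])
    s=d.copy()
    for _ in range(20): s=d/(1+k*(s@s))
    v=np.array([s[0],-s[1],-1.])
    if "eye" in pic: R=np.array(pic["attitude"]);o=np.array(pic["eye"],float)
    else:
        H=np.array(pic["hand_eye"]);R0=np.array(pose["ee_rot"]);t=np.array(pose["eef_pos"])
        R=R0@H[:3,:3];o=R0@H[:3,3]+t
    return o,R@v
def at(pic,uv,z,pose=None):
    o,v=ray(pic,uv,pose); return o+v*(z-o[2])/v[2]
def proj(pic,P,pose=None):
    if "eye" in pic: R=np.array(pic["attitude"]);o=np.array(pic["eye"],float)
    else:
        H=np.array(pic["hand_eye"]);R0=np.array(pose["ee_rot"]);R=R0@H[:3,:3];o=R0@H[:3,3]+np.array(pose["eef_pos"])
    c=R.T@(np.array(P)-o);s=np.array([c[0],-c[1]])/-c[2];s=s*(1+pic["k1"]*(s@s));K=np.array(pic["mtx"])
    return s*[K[0,0],K[1,1]]+[K[0,2],K[1,2]]
E
python3 - <<'E'
from h import *
np.set_printoptions(precision=1,suppress=True)
print("gpo",grip_point_offset if not callable(grip_point_offset) else grip_point_offset())
Z=dict(soap_bar_centre=15,press_axis=0,nest=26,bed_handle=53,wheel_centre=147,wheel_handle=181,scent_bottle_centre=50,powder_pot_centre=32)
for c in("scene","side"):
    p=read_camera(c);cv2.imwrite(f"pics/{c}0.png",p["color"][:,:,::-1]);print(c,np.array(p["eye"]))
    for n,z in Z.items():
        for r in place_of(p,n)[:2]: print(n,round(r["p"],2),np.array(r["xy"]),at(p,r["xy"],z))
s=sense();print(s["clock"],s["grip_width"],s["ee_rot"])
p=read_camera("wrist");print(np.array(p["hand_eye"]))
E
```

```text
gpo 18.700000000000003
scene [ 139.3  700.5 1142.8]
soap_bar_centre 0.87 [414.  228.5] [ 381. -282.   15.]
soap_bar_centre 0.4 [338.  243.4] [ 554.4 -125.    15. ]
press_axis 0.95 [325.5 301.7] [496.1  59.5   0. ]
nest 0.88 [303.7 340.4] [481.7 200.1  26. ]
nest 0.45 [339.5 246.3] [ 541.6 -109.5   26. ]
bed_handle 0.8 [278.1 378.6] [476.1 326.6  53. ]
wheel_centre 0.63 [324.2 273.2] [492.2  71.  147. ]
wheel_handle 0.45 [341.2 245. ] [484.   -2.7 181. ]
wheel_handle 0.34 [278.1 377. ] [438.4 367.5 181. ]
scent_bottle_centre 0.64 [431.1 188.5] [ 388.  -429.8   50. ]
powder_pot_centre 0.79 [271.6 264.9] [674.9  41.9  32. ]
side [ 445.2  539.1 1057.2]
soap_bar_centre 0.87 [380.8 193.6] [ 380.7 -293.9   15. ]
press_axis 0.94 [327.1 305.7] [492.7  63.    0. ]
nest 0.93 [324. 350.] [485.6 185.6  26. ]
bed_handle 0.96 [317.8 408.8] [482.1 322.7  53. ]
wheel_centre 0.87 [329.3 277.5] [489.2  61.  147. ]
wheel_handle 0.49 [330.8 250.8] [491.9  12.3 181. ]
scent_bottle_centre 0.51 [376.1 152.4] [ 405.  -417.3   50. ]
powder_pot_centre 0.79 [257.3 283. ] [670.5  37.9  32. ]
0.9 85.337707018888 [[ 0.9  0.4 -0. ]
 [ 0.4 -0.9 -0. ]
 [-0.   0.  -1. ]]
[[  -0.     0.9    0.3   85. ]
 [   1.     0.    -0.    -0.5]
 [  -0.     0.3   -0.9 -170.7]
 [   0.     0.     0.     1. ]]
```

View pics/scene0.png

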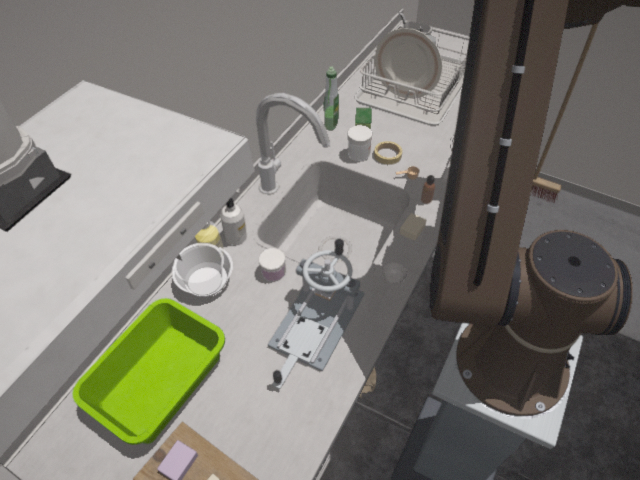

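View pics/side0.png

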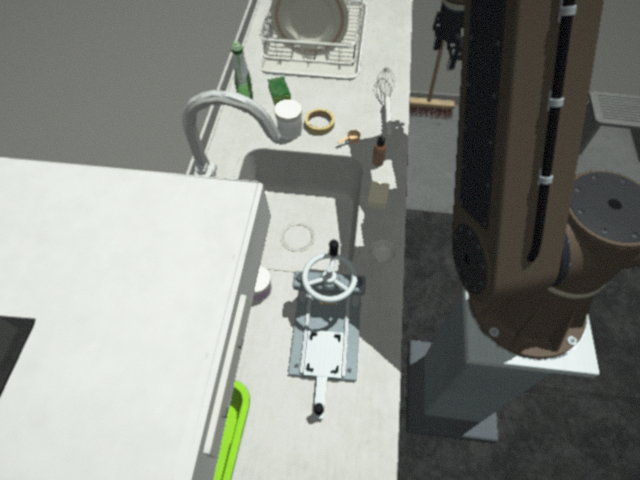

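```bash
python3 -m jog '[15,35,0,0,15,35,0,0,15,35,0,0,15,35,0,0,15,35,0,0,15,35,0,0,15,35,0,0,15,35,0,0,13,32,0,0,0,0,0,0,0,0,0,0]'
python3 - <<'E'
from h import *
np.set_printoptions(precision=2,suppress=True)
s=sense();print(s["eef_pos"],s["contact_force"],s["joint_positions"],s["ee_rot"])
p=read_camera("wrist");im=p["color"][:,:,::-1].copy()
m=cut_out(p,"soap_bar_centre")
for r in m[:2]: print(r["p"],r["rect"])
M=m[0]["mask"].astype(np.uint8);cs=max(cv2.findContours(M,0,2)[0],key=cv2.contourArea)
# map the mask outline to plane z=30 (top)
P=np.array([at(p,c[0],30,s)[:2] for c in cs],np.float32);print("z30",cv2.minAreaRect(P))
r=place_of(p,"soap_bar_centre")[0];print(r["p"],r["xy"],at(p,r["xy"],15,s))
cv2.drawContours(im,[cs],-1,(0,0,255),1)
cv2.imwrite("pics/w1.png",im)
E
```

```text
clock: 1.87
eef_pos: [382.5, -287.1, 204.1]
ee_rot: [[0.923, 0.386, 0.0], [0.386, -0.923, -0.0], [0.0, 0.0, -1.0]]
contact_force: [1.3, -1.2, -0.6]
grip_width: 85.4
finger_force: 0.0
[ 382.51 -287.13  204.09] [ 1.3  -1.21 -0.57] [-0.71  0.24  1.98 -0.    0.92  0.47] [[ 0.92  0.39  0.  ]
 [ 0.39 -0.92 -0.  ]
 [ 0.    0.   -1.  ]]
0.83 [268.1, 147.4, 99.1, 90.6]
z30 ((390.0096740722656, -285.6861267089844), (72.44172668457031, 56.42654800415039), 84.99935913085938)
0.63 [317.1, 190.4] [ 390.25 -286.04   15.  ]
```

View pics/w1.png

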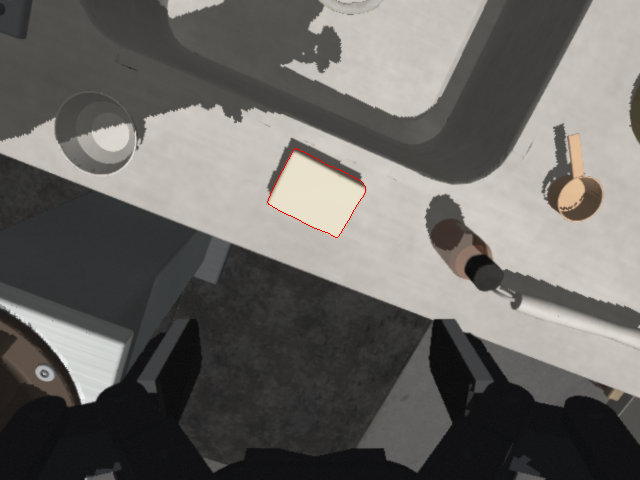

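```bash
python3 -m jog '[1,0,-12,0.12,1,0,-12,0.12,1,0,-12,0.12,1,0,-12,0.12,1,0,-12,0.12,1,0,-12,0.12,1,1,-12,0.12,0,0,-12,0.12,0,0,-12,0.12,0,0,-12,0,0,0,-12,0,0,0,-12,0]'
python3 -m jog '[0,0,-20,0,0,0,-20,0,0,0,-12,0,0,0,-4,0,0,0,0,0]'
python3 - <<'E'
from h import *
s=sense();p=read_camera("wrist");im=p["color"][:,:,::-1].copy();cv2.imwrite("pics/w2.png",im)
E
```

```text
clock: 3.02
eef_pos: [388.4, -288.9, 59.1]
ee_rot: [[0.1, 0.995, 0.0], [0.995, -0.1, -0.0], [-0.0, 0.0, -1.0]]
contact_force: [0.3, 0.4, -0.1]
grip_width: 85.4
finger_force: 0.0
clock: 3.43
eef_pos: [387.9, -288.0, 2.8]
ee_rot: [[0.099, 0.995, -0.001], [0.995, -0.099, 0.001], [0.001, -0.002, -1.0]]
contact_force: [-1.2, -0.2, 0.3]
grip_width: 85.7
finger_force: 0.0
```

View pics/w2.png

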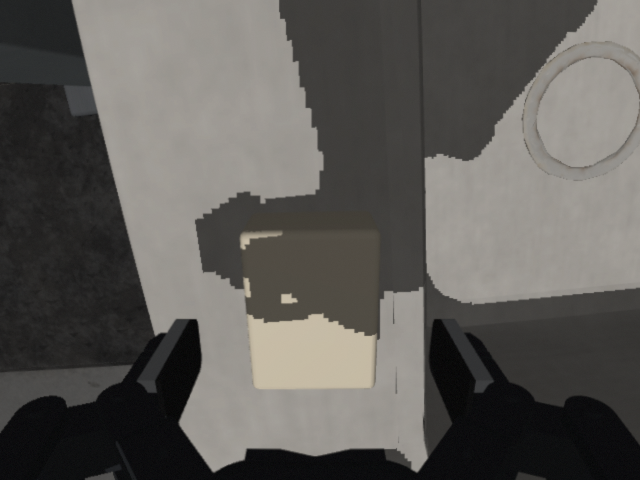

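```bash
python3 -m jog '[0,0,0,0,0,0,0,0,0,0,0,0,0,0,0,0,0,0,0,0,0,0,0,0,0,0,0,0]' 0.4 40
python3 - <<'E'
from h import *
np.set_printoptions(precision=1,suppress=True)
s=sense();p=read_camera("wrist");print(s["eef_pos"])
for q in [(243,232),(378,230),(376,386),(254,388)]: print(at(p,q,30,s))
M=cut_out(p,"soap_bar_centre")
if M:
  print(M[0]["p"],M[0]["rect"])
  cs=max(cv2.findContours(M[0]["mask"].astype(np.uint8),0,2)[0],key=cv2.contourArea)
  P=np.array([at(p,c[0],30,s)[:2] for c in cs],np.float32);print("z30",cv2.minAreaRect(P))
E
```

```text
clock: 4.07
eef_pos: [388.9, -287.5, 3.9]
ee_rot: [[0.098, 0.995, 0.0], [0.995, -0.098, -0.0], [-0.0, 0.0, -1.0]]
contact_force: [-0.7, -0.4, -1.1]
grip_width: 34.2
finger_force: 0.0
[ 388.9 -287.5    3.9]
[ 366.7 -247.4   30. ]
[ 417.  -251.5   30. ]
[ 413.  -322.5   30. ]
[ 360.2 -318.3   30. ]
0.75 [237.6, 210.6, 141.0, 177.2]
z30 ((387.96429443359375, -281.176025390625), (79.33773803710938, 52.578407287597656), 84.50409698486328)
```

Run:
```python
from h import *
p=read_camera("wrist");cv2.imwrite("pics/w3.png",p["color"][:,:,::-1])
s=sense();print(s["grip_width"],s["finger_force"])
```

```text
34.12915700307013 0.0
```

View pics/w3.png

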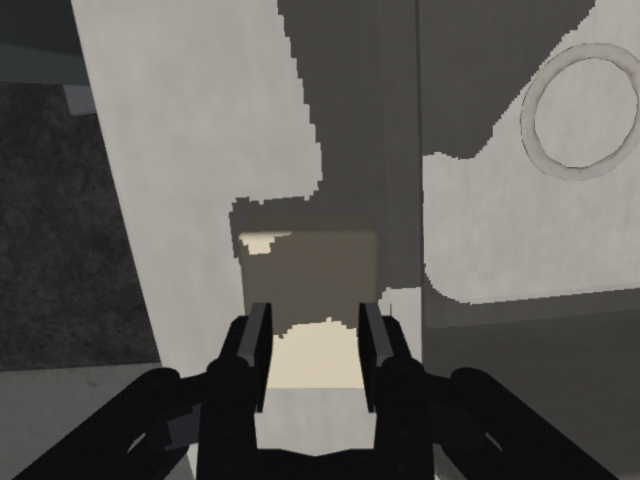

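Run:
```python
from h import *
np.set_printoptions(precision=1,suppress=True)
s=sense();p=read_camera("wrist");R=np.array(s["ee_rot"]);t=np.array(s["eef_pos"])
print(t,np.array(p["hand_eye"]).round(3).tolist(),p["mtx"],p["k1"])
for z in (0,-10,-18.7,-40,-60):
  print(z,[proj(p,t+R@np.array([x,y,z]),s) for x in(-11,11) for y in (17,-17)])
for P in [(390,-286,30),(390,-250,30),(390,-322,30),(363,-286,30),(417,-286,30)]: print(P,proj(p,P,s))
for c in ("scene","side"):
  q=read_camera(c);cv2.imwrite(f"pics/{c}2.png",cv2.resize(q["color"][130:290,300:500,::-1],None,fx=3,fy=3))
  r=place_of(q,"soap_bar_centre"); print(c,[(a["p"],a["xy"],at(q,a["xy"],15)) for a in r[:1]], proj(q,t), proj(q,(390,-286,15)))
```

```text
[ 388.8 -287.5    3.8] [[-0.0, 0.945, 0.326, 84.883], [1.0, 0.0, -0.001, 0.781], [-0.001, 0.326, -0.945, -170.74], [0.0, 0.0, 0.0, 1.0]] [[407.    0.  314.9]
 [  0.  407.  238.9]
 [  0.    0.    1. ]] -0.051453350634920375
0 [array([348.7, 312.6]), array([277.1, 312.6]), array([350.1, 270. ]), array([275.5, 270. ])]
-10 [array([350.5, 323.6]), array([275.2, 323.6]), array([352. , 279.2]), array([273.5, 279.2])]
-18.7 [array([352.2, 334.1]), array([273.3, 334.1]), array([353.8, 288. ]), array([271.5, 288. ])]
-40 [array([357. , 364.4]), array([268.1, 364.4]), array([359.1, 313.7]), array([265.7, 313.7])]
-60 [array([362.7, 400.7]), array([261.8, 400.7]), array([365.6, 345. ]), array([258.6, 345.1])]
(390, -286, 30) [315.2 317.3]
(390, -250, 30) [305.8 232.9]
(390, -322, 30) [323.3 389.7]
(363, -286, 30) [249. 323.]
(417, -286, 30) [382.1 311.4]
scene [(0.79, [413.2, 226.2], array([ 386.5, -289.4,   15. ]))] [411.8 228.8] [411.7 226.5]
side [(0.64, [378.6, 193.9], array([ 386.9, -292.1,   15. ]))] [377.4 197.5] [377.4 195.5]
```

View pics/side2.png

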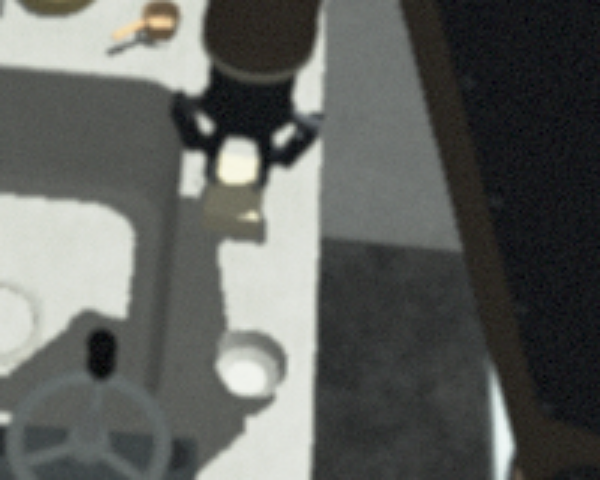

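```bash
python3 -m jog '[0,0,2,0,0,0,0,0,0,0,0,0,0,0,0,0,0,0,0,0,0,0,0,0]' 1 40; python3 -m jog '[1,1,-8,0,0,0,-8,0,0,0,-5,0,0,0,0,0]' | grep -E "eef|contact"; python3 -m jog '[0,0,-4,0,0,0,-3,0,0,0,0,0]'
```

```text
clock: 4.97
eef_pos: [388.8, -287.5, 5.8]
ee_rot: [[0.098, 0.995, -0.0], [0.995, -0.098, 0.0], [0.0, -0.0, -1.0]]
contact_force: [0.9, -0.1, 0.1]
grip_width: 85.3
finger_force: 0.0
eef_pos: [389.1, -285.9, -16.6]
contact_force: [-0.5, 0.7, -0.1]
clock: 5.55
eef_pos: [389.6, -286.3, -22.7]
ee_rot: [[0.098, 0.995, -0.0], [0.995, -0.098, 0.0], [0.0, -0.0, -1.0]]
contact_force: [0.4, 0.4, -0.0]
grip_width: 85.6
finger_force: 0.0
```

TCP at −22.7 mm without contact: the reported TCP lies about 30 mm beyond the real fingertips. I'll close here.

```bash
python3 -m jog '[0,0,0,0,0,0,0,0,0,0,0,0,0,0,0,0,0,0,0,0,0,0,0,0]' 0.4 40
python3 - <<'E'
from h import *
np.set_printoptions(precision=1,suppress=True)
s=sense();p=read_camera("wrist");cv2.imwrite("pics/w4.png",p["color"][:,:,::-1])
E
```

```text
clock: 6.05
eef_pos: [389.8, -286.5, -21.9]
ee_rot: [[0.098, 0.995, 0.0], [0.995, -0.098, -0.0], [-0.0, 0.0, -1.0]]
contact_force: [-1.4, 1.0, 6.2]
grip_width: 52.6
finger_force: 42.0
```

View pics/w4.png

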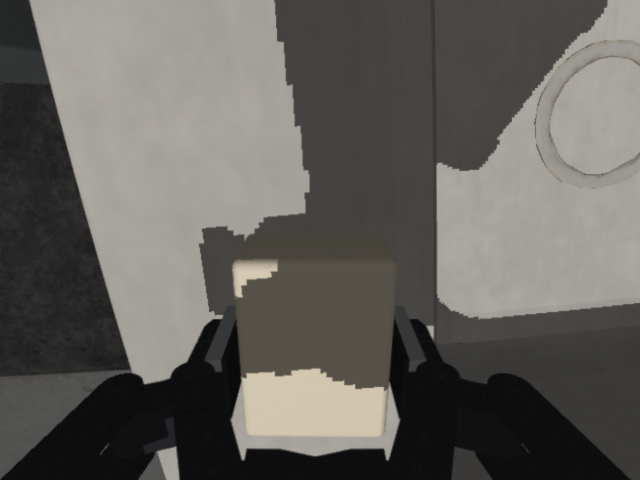

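```bash
python3 -m jog '[0,0,10,0,0,0,25,0,0,0,35,0,0,0,35,0,0,0,0,0]'
python3 - <<'E'
from h import *
np.set_printoptions(precision=1,suppress=True)
s=sense();p=read_camera("wrist");R=np.array(s["ee_rot"]);t=np.array(s["eef_pos"])
# bar centre in tool frame from w4 corners (bar held rigidly): top at tool z = -(30+21.9)
zt=t[2]+51.9
C=np.array([R.T@(at(p,q,zt,s)-t) for q in [(234,262),(394,262),(384,436),(246,436)]]);print(C,C.mean(0))
M=cut_out(p,"soap_bar_centre")[0];print(M["p"],M["rect"])
cs=max(cv2.findContours(M["mask"].astype(np.uint8),0,2)[0],key=cv2.contourArea)
P=np.array([(R.T@(at(p,c[0],zt,s)-t))[:2] for c in cs],np.float32);print(cv2.minAreaRect(P))
a=read_camera("scene");b=read_camera("side")
o1,v1=ray(a,(325,143));o2,v2=ray(b,(278,136))
k=np.linalg.lstsq(np.c_[v1,-v2],o2-o1,rcond=None)[0];print("spout",o1+v1*k[0],o2+v2*k[1])
E
```

```text
clock: 6.52
eef_pos: [392.2, -288.4, 88.6]
ee_rot: [[0.098, 0.995, 0.006], [0.995, -0.098, -0.005], [-0.004, 0.006, -1.0]]
contact_force: [3.4, -2.7, 0.3]
grip_width: 52.4
finger_force: 42.8
[[ 36.3 -24.6 -52.2]
 [ 36.2  25.9 -51.9]
 [-35.1  27.  -51.6]
 [-34.7 -25.1 -51.9]] [  0.7   0.8 -51.9]
0.98 [233.4, 230.4, 165.1, 205.0]
((5.505893707275391, 1.0844058990478516), (81.48442077636719, 52.95249938964844), 0.4870111644268036)
spout [ 641.1 -211.4  290. ] [ 640.8 -212.4  290.9]
```

```bash
python3 -m jog '[0,0,30,0,0,0,30,0,0,0,30,0,0,0,30,0,3,20,30,0,5,25,20,0,7,30,0,0,7,35,0,0,7,35,0,0,7,35,0,0,7,35,0,0,7,35,0,0]' | grep -E "eef|force"
python3 -m jog '[7,35,0,0.04,7,35,0,0.04,7,35,0,0.04,7,25,0,0.035,5,15,0,0,0,0,0,0,0,0,0,0]'
python3 - <<'E'
from h import *
np.set_printoptions(precision=1,suppress=True)
s=sense();p=read_camera("wrist");cv2.imwrite("pics/w5.png",p["color"][:,:,::-1])
for n,z in dict(nest=26,bed_handle=53,press_axis=0).items():
    for r in place_of(p,n)[:2]: print(n,round(r["p"],2),np.array(r["xy"]),at(p,r["xy"],z,s))
for n in("nest","bed_handle"):
  for r in cut_out(p,n)[:1]: print(n,r["p"],r["rect"])
E
```

```text
eef_pos: [439.1, -34.7, 251.5]
contact_force: [0.5, 0.7, -1.1]
finger_force: 43.3
clock: 8.3
eef_pos: [472.1, 109.0, 251.3]
ee_rot: [[-0.059, 0.998, -0.003], [0.998, 0.059, -0.001], [-0.0, -0.003, -1.0]]
contact_force: [-0.0, -1.5, -1.0]
grip_width: 52.9
finger_force: 43.2
nest 0.69 [334.6  99.2] [486.  194.7  26. ]
nest 0.95 [287.2, 0.3, 93.8, 159.2]
bed_handle 0.7 [290.4, 1.9, 92.8, 157.7]
```

View pics/w5.png

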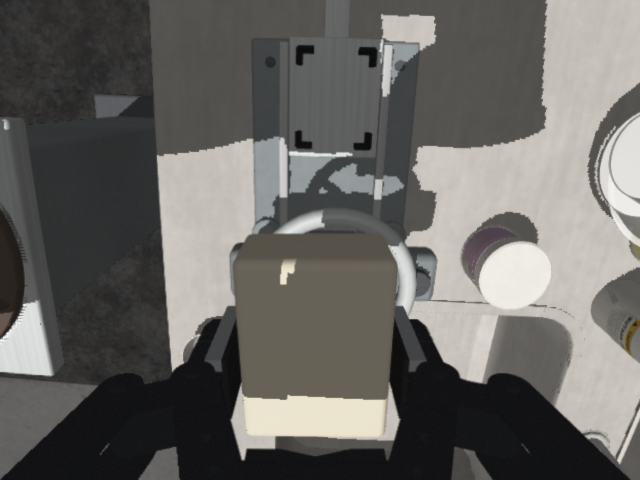

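Run:
```python
from h import *
np.set_printoptions(precision=2,suppress=True)
s=sense();p=read_camera("wrist");g=cv2.cvtColor(p["color"],cv2.COLOR_RGB2GRAY);R=np.array(s["ee_rot"]);t=np.array(s["eef_pos"])
roi=np.zeros_like(g);roi[40:156,291:381]=1
m=((g<45)&(roi>0)).astype(np.uint8)
n,l,st,ce=cv2.connectedComponentsWithStats(m)
print([(st[i],ce[i]) for i in range(1,n) if st[i,4]>40])
ys,xs=np.where(m)
P=np.array([at(p,(x,y),36,s)[:2] for x,y in zip(xs,ys)],np.float32);print("z36",cv2.minAreaRect(P))
big=[i for i in range(1,n) if st[i,4]>40]
c=np.array([at(p,ce[i],32,s) for i in big]);print(c,c.mean(0))
print("tool",t,np.degrees(np.arctan2(R[1,0],R[0,0])), "barcentre",t+R@[.7,.8,-37])
```

```text
[(array([295,  44,  17,  20, 205], dtype=int32), array([301.14,  51.  ])), (array([357,  46,  18,  20, 226], dtype=int32), array([367.43,  53.35])), (array([294, 129,  17,  18, 177], dtype=int32), array([300.11, 139.84])), (array([352, 131,  19,  17, 183], dtype=int32), array([362.91, 140.82]))]
z36 ((485.48980712890625, 195.13833618164062), (70.55353546142578, 88.29471588134766), 2.1860806941986084)
[[454.7  232.72  32.  ]
 [513.57 234.19  32.  ]
 [457.29 155.24  32.  ]
 [516.42 157.68  32.  ]] [485.5  194.96  32.  ]
tool [472.67 107.72 252.72] 93.19185511609561 barcentre [473.44 108.46 289.72]
```

```bash
python3 -m jog '[4,29,-15,-0.01,4,29,-20,-0.009,4,28,-28,0,0,0,-35,0,0,0,-35,0,0,0,-35,0,0,0,-28,0,0,0,-20,0,0,0,-8,0,0,0,0,0,0,0,0,0]'
python3 - <<'E'
from h import *
np.set_printoptions(precision=2,suppress=True)
s=sense();p=read_camera("wrist");cv2.imwrite("pics/w6.png",p["color"][:,:,::-1]);R=np.array(s["ee_rot"]);t=np.array(s["eef_pos"])
print("tool",t,np.degrees(np.arctan2(R[1,0],R[0,0])), "barcentre",t+R@[.7,.8,-37])
u=np.array([-.037,.9993,0]);v=np.array([.9993,.037,0]);N=np.array([485.5,195,36])
for a in(1,-1):
  for b in(-1,1): print("lug outer top",proj(p,N+a*u*44.1+b*v*35.3,s))
E
```

```text
clock: 9.57
eef_pos: [485.2, 194.4, 29.3]
ee_rot: [[-0.038, 0.999, 0.0], [0.999, 0.038, 0.0], [0.0, 0.0, -1.0]]
contact_force: [0.6, -0.2, -1.5]
grip_width: 52.8
finger_force: 43.2
tool [485.2  194.38  29.32] 92.15227444109264 barcentre [485.97 195.11  66.32]
lug outer top [227.98 201.11]
lug outer top [398.4  201.15]
lug outer top [240.96 377.81]
lug outer top [385.75 377.8 ]
```

View pics/w6.png

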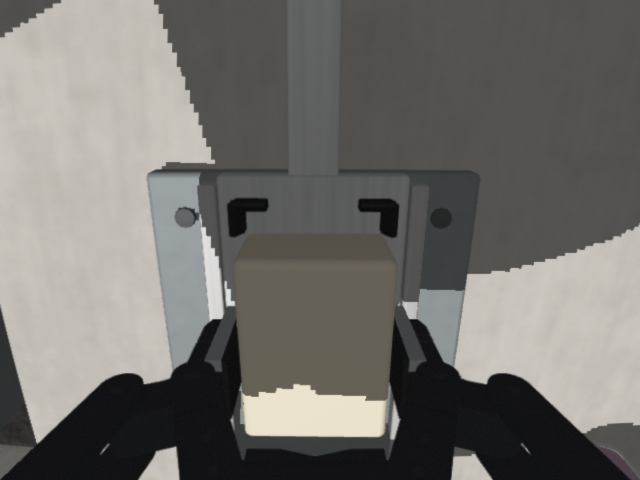

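```bash
python3 -m jog '[0,0,-8,0,0,0,-8,0,0,0,-4,0,0,0,-2,0,0,0,0,0,0,0,0,0]'; python3 -m jog '[0,0,-1,0,0,0,-1,0,0,0,0,0,0,0,0,0]'
```

```text
clock: 10.12
eef_pos: [484.7, 194.5, 6.7]
ee_rot: [[-0.038, 0.999, -0.0], [0.999, 0.038, -0.0], [-0.0, -0.0, -1.0]]
contact_force: [-1.4, -0.3, -0.5]
grip_width: 53.0
finger_force: 43.2
clock: 10.45
eef_pos: [484.8, 194.5, 4.8]
ee_rot: [[-0.038, 0.999, 0.0], [0.999, 0.038, -0.0], [-0.0, 0.0, -1.0]]
contact_force: [-0.1, 0.0, -1.4]
grip_width: 52.6
finger_force: 43.2
```

```bash
python3 -m jog '[0,0,-1,0,0,0,0,0]'|grep -E "eef|contact"; python3 -m jog '[0,0,0,0,0,0,0,0,0,0,0,0,0,0,0,0,0,0,20,0,0,0,30,0,0,0,30,0,0,0,30,0,0,0,0,0,0,0,0,0]' 1
python3 - <<'E'
from h import *
np.set_printoptions(precision=2,suppress=True)
s=sense();p=read_camera("wrist");cv2.imwrite("pics/w7.png",p["color"][:,:,::-1])
print(s["eef_pos"])
M=cut_out(p,"soap_bar_centre")[0];print(M["p"],M["rect"])
cs=max(cv2.findContours(M["mask"].astype(np.uint8),0,2)[0],key=cv2.contourArea)
P=np.array([at(p,c[0],56,s)[:2] for c in cs],np.float32);print("z56",cv2.minAreaRect(P))
for n,z in dict(nest=26,bed_handle=53,soap_bar_centre=41).items():
    for r in place_of(p,n)[:1]: print(n,round(r["p"],2),np.array(r["xy"]),at(p,r["xy"],z,s))
E
```

```text
eef_pos: [485.0, 194.6, 4.2]
contact_force: [-1.9, -0.7, 6.8]
clock: 11.45
eef_pos: [485.9, 194.9, 115.4]
ee_rot: [[-0.038, 0.999, 0.003], [0.999, 0.038, 0.001], [0.001, 0.003, -1.0]]
contact_force: [0.7, -0.9, -0.9]
grip_width: 85.2
finger_force: 0.0
[485.94 194.91 115.38]
0.95 [268.0, 178.6, 91.5, 122.5]
z56 ((485.68212890625, 198.00555419921875), (54.06367874145508, 76.95231628417969), 1.9955816268920898)
bed_handle 0.59 [314.2   6.8] [481.93 325.4   53.  ]
soap_bar_centre 0.62 [310.3 237.3] [484.33 196.19  41.  ]
```

View pics/w7.png

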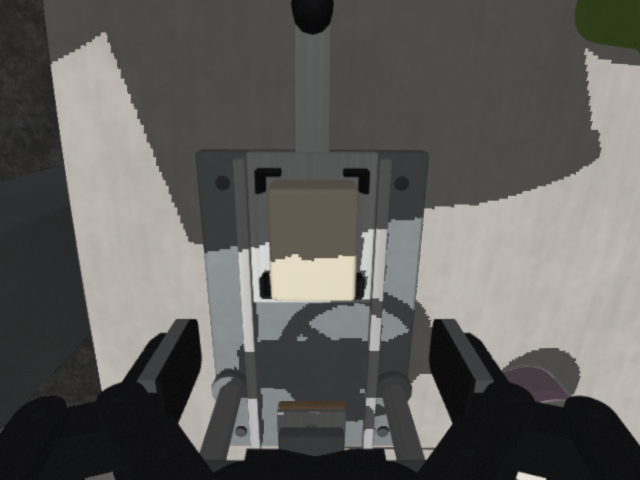

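```bash
python3 -m jog '[-1,32,0,0,-2,33,0,0,-1,33,0,0,-1,32,-10,0,0,0,-25,0,0,0,-30,0,0,0,-25,0,0,0,-13,0,0,0,0,0,0,0,0,0]'
python3 -m jog '[0,0,0,0,0,0,0,0,0,0,0,0,0,0,0,0,0,0,0,0,0,0,0,0,0,0,0,0,0,0,0,0]' 0 40
```

```text
clock: 12.53
eef_pos: [478.9, 324.0, 9.6]
ee_rot: [[-0.038, 0.999, -0.002], [0.999, 0.038, -0.001], [-0.001, -0.002, -1.0]]
contact_force: [-0.7, 0.2, -0.5]
grip_width: 85.4
finger_force: 0.0
clock: 13.2
eef_pos: [479.8, 324.6, 11.4]
ee_rot: [[-0.038, 0.999, 0.0], [0.999, 0.038, 0.0], [0.0, 0.0, -1.0]]
contact_force: [-3.2, -0.8, 9.4]
grip_width: 20.2
finger_force: 38.7
```

```bash
python3 -m jog '[0.2,-5,0,0,0.3,-9,0,0,0.5,-13,0,0,0.5,-14,0,0,0.5,-14,0,0,0.5,-14,0,0,0.5,-14,0,0,0.5,-14,0,0,0.5,-14,0,0,0.4,-10,0,0,0.3,-6,0,0,0.2,-4,0,0]'; python3 -m jog '[0,-2,0,0,0,-2,0,0,0,-1,0,0,0,0,0,0]'
```

```text
clock: 14.2
eef_pos: [484.3, 192.9, 11.4]
ee_rot: [[-0.037, 0.999, -0.0], [0.999, 0.037, 0.0], [0.0, -0.0, -1.0]]
contact_force: [-7.5, 2.8, 12.9]
grip_width: 19.9
finger_force: 39.4
clock: 14.53
eef_pos: [484.4, 191.2, 11.5]
ee_rot: [[-0.037, 0.999, 0.001], [0.999, 0.037, 0.003], [0.003, 0.001, -1.0]]
contact_force: [-12.3, 39.0, 8.7]
grip_width: 20.3
finger_force: 39.1
```

```bash
python3 -m jog '[0,2,0,0,0,0,0,0,0,0,0,0,0,0,0,0,0,0,0,0,0,0,20,0,0,0,35,0,0,0,41,0,0,0,41,0,0,0,41,0,0,0,30,0,0,0,15,0]' 1|grep -E "eef|clock|force"; python3 -m jog '[0,-20,0,0,1,-35,0,0,1,-35,0,0,1,-35,0,0,1,-35,0,0,0,-20,0,0,0,-7,0,0,0,0,0,0,0,0,0,0]'
python3 - <<'E'
from h import *
np.set_printoptions(precision=2,suppress=True)
s=sense();p=read_camera("wrist");cv2.imwrite("pics/w8.png",p["color"][:,:,::-1])
print(s["eef_pos"],s["joint_positions"])
for n,z in dict(wheel_handle=181,wheel_centre=147,bed_handle=53).items():
    for r in place_of(p,n)[:2]: print(n,round(r["p"],2),np.array(r["xy"]),at(p,r["xy"],z,s))
for r in cut_out(p,"wheel_handle")[:1]: print(r["p"],r["rect"])
q=read_camera("side")
for n,z in dict(bed_handle=53,wheel_handle=181).items():
    for r in place_of(q,n)[:1]: print("side",n,round(r["p"],2),np.array(r["xy"]),at(q,r["xy"],z))
E
```

```text
clock: 15.53
eef_pos: [486.2, 190.7, 238.1]
contact_force: [1.8, 0.8, -0.3]
finger_force: 0.0
clock: 16.28
eef_pos: [488.7, 3.8, 233.8]
ee_rot: [[-0.037, 0.999, -0.0], [0.999, 0.037, 0.0], [0.0, -0.0, -1.0]]
contact_force: [0.1, 0.1, -0.0]
grip_width: 85.5
finger_force: 0.0
[488.65   3.76 233.75] [-0.05  0.22  1.92  0.    1.   -0.09]
wheel_handle 0.71 [311.4 246.7] [487.6    6.57 181.  ]
wheel_centre 0.95 [319.1 146.1] [490.29  60.86 147.  ]
0.73 [288.8, 220.1, 41.0, 57.9]
side bed_handle 0.94 [323.  345.8] [487.95 185.48  53.  ]
side wheel_handle 0.68 [331.7 247.4] [490.87   3.32 181.  ]
```

View pics/w8.png

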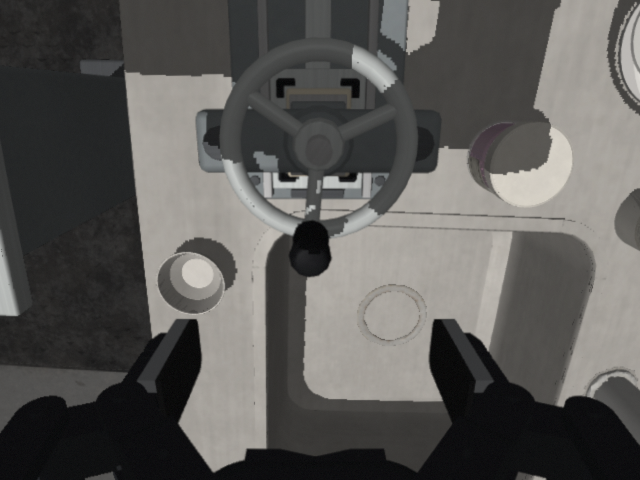

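```bash
python3 - <<'E'
from h import *
np.set_printoptions(precision=2,suppress=True)
s=sense();p=read_camera("wrist")
c=np.array([at(p,q,36,s) for q in [(275,79),(360,79),(274,183)]]);print(c)
for r in cut_out(p,"nest")[:1]:print(r["p"],r["rect"])
g=cv2.cvtColor(p["color"],cv2.COLOR_RGB2GRAY)
roi=np.zeros_like(g);roi[74:104,268:366]=1
n,l,st,ce=cv2.connectedComponentsWithStats(((g<40)&(roi>0)).astype(np.uint8))
for i in range(1,n):
  if st[i,4]>40: print(st[i],at(p,ce[i],32,s))
E
python3 -m jog '[-1,2,-20,0,0,0,-30,0,0,0,-25,0,0,0,-14,0,0,0,-5,0,0,0,0,0]'|grep -E "eef|contact"
python3 -m jog '[0,0,0,0,0,0,0,0,0,0,0,0,0,0,0,0,0,0,0,0,0,0,0,0,0,0,0,0,0,0,0,0]' 0 30
```

```text
[[452.08 104.13  36.  ]
 [524.26 106.96  36.  ]
 [452.02  14.47  36.  ]]
0.92 [270.8, 0.0, 93.7, 186.6]
[276  79  19  19 218] [458.72  98.95  32.  ]
[341  79  19  20 226] [518.36 101.07  32.  ]
eef_pos: [487.1, 5.6, 138.9]
contact_force: [-0.0, -0.3, -0.1]
clock: 17.95
eef_pos: [488.0, 5.5, 140.4]
ee_rot: [[-0.038, 0.999, 0.001], [0.999, 0.038, -0.0], [-0.0, 0.001, -1.0]]
contact_force: [-2.0, -0.4, 7.1]
grip_width: 21.2
finger_force: 30.0
```

Run:
```python
import numpy as np
C=np.array([490.3,60.5]);a=np.radians(-92.4-10*np.arange(0,42))
P=np.round(C+55*np.c_[np.cos(a),np.sin(a)]);D=np.diff(P,axis=0).astype(int)
for i in range(0,41,12): print(P[i],",".join(f"{x},{y},0,0" for x,y in D[i:i+12]))
```

```text
[488.   6.] -10,1,0,0,-9,3,0,0,-8,4,0,0,-8,6,0,0,-6,7,0,0,-5,8,0,0,-4,9,0,0,-2,9,0,0,-1,10,0,0,2,9,0,0,2,9,0,0,5,9,0,0
[444.  90.] 6,8,0,0,7,6,0,0,8,5,0,0,9,4,0,0,9,2,0,0,10,0,0,0,9,-1,0,0,9,-3,0,0,9,-4,0,0,7,-6,0,0,7,-7,0,0,5,-8,0,0
[539.  86.] 4,-9,0,0,2,-9,0,0,0,-10,0,0,-1,-9,0,0,-3,-9,0,0,-4,-9,0,0,-6,-8,0,0,-7,-6,0,0,-8,-5,0,0,-9,-4,0,0,-9,-2,0,0,-10,0,0,0
[488.   6.] -10,1,0,0,-9,3,0,0,-8,4,0,0,-8,6,0,0,-6,7,0,0
```

```bash
python3 -m jog '[-10,1,0,0,-9,3,0,0,-8,4,0,0,-8,6,0,0]'
```

```text
clock: 18.28
eef_pos: [452.5, 19.1, 140.3]
ee_rot: [[-0.038, 0.999, 0.001], [0.999, 0.038, -0.001], [-0.001, 0.001, -1.0]]
contact_force: [0.3, -2.6, 10.0]
grip_width: 21.4
finger_force: 30.8
```

```bash
python3 -m jog '[-6,7,0,0,-5,8,0,0,-4,9,0,0,-2,9,0,0,-1,10,0,0,2,9,0,0,2,9,0,0,5,9,0,0]'|grep -E "eef|contact|grip"; python3 -m jog '[6,8,0,0,7,6,0,0,8,5,0,0,9,4,0,0,9,2,0,0,10,0,0,0]'
```

```text
eef_pos: [442.3, 90.0, 140.2]
contact_force: [-5.6, 0.3, 15.3]
grip_width: 21.4
clock: 19.45
eef_pos: [492.8, 115.3, 140.4]
ee_rot: [[-0.038, 0.999, 0.0], [0.999, 0.038, 0.001], [0.001, 0.0, -1.0]]
contact_force: [-2.8, 3.1, 7.9]
grip_width: 21.1
finger_force: 30.8
```

```bash
python3 -m jog '[9,-1,0,0,9,-3,0,0,9,-4,0,0,7,-6,0,0,7,-7,0,0,5,-8,0,0,4,-9,0,0,2,-9,0,0]'|grep -E "eef|contact|grip"; python3 -m jog '[0,-10,0,0,-1,-9,0,0,-3,-9,0,0,-4,-9,0,0,-6,-8,0,0,-7,-6,0,0,-8,-5,0,0,-9,-4,0,0]'
```

```text
eef_pos: [543.4, 67.2, 140.2]
contact_force: [-12.7, 1.1, 16.8]
grip_width: 21.2
clock: 20.78
eef_pos: [506.3, 8.1, 140.3]
ee_rot: [[-0.037, 0.999, 0.001], [0.999, 0.037, 0.001], [0.001, 0.001, -1.0]]
contact_force: [-2.3, 13.4, 8.6]
grip_width: 21.3
finger_force: 30.8
```

```bash
python3 -m jog '[-9,-2,0,0,-10,0,0,0,-10,1,0,0,0,0,0,0]'; python3 -m jog '[-5,1,0,0,-4,2,0,0,0,0,0,0]'
```

```text
clock: 21.12
eef_pos: [476.2, 6.9, 140.3]
ee_rot: [[-0.038, 0.999, 0.0], [0.999, 0.038, 0.0], [0.0, 0.0, -1.0]]
contact_force: [-2.0, 0.5, 8.7]
grip_width: 21.3
finger_force: 30.8
clock: 21.37
eef_pos: [467.9, 9.6, 140.3]
ee_rot: [[-0.038, 0.999, 0.0], [0.999, 0.038, -0.0], [-0.0, 0.0, -1.0]]
contact_force: [-2.5, -2.4, 11.7]
grip_width: 21.5
finger_force: 31.2
```

```bash
python3 -m jog '[-4,2,0,0,0,0,0,0]'|grep -E "eef|contact"; python3 -m jog '[-4,2,0,0,0,0,0,0]'|grep -E "eef|contact"
```

```text
eef_pos: [463.9, 11.5, 140.3]
contact_force: [-3.6, -3.7, 14.0]
eef_pos: [460.1, 13.6, 140.3]
contact_force: [-1.8, -3.1, 13.5]
```

```bash
python3 -m jog '[-4,3,0,0,0,0,0,0]'|grep -E "eef|contact"; python3 -m jog '[-2,2,0,0,0,0,0,0]'|grep -E "eef|contact";  python3 -m jog '[-2,1,0,0,0,0,0,0]'|grep -E "eef|contact"
```

```text
eef_pos: [455.8, 16.5, 140.3]
contact_force: [-4.5, -4.1, 15.1]
eef_pos: [454.0, 18.0, 140.3]
contact_force: [-3.1, -8.6, 14.5]
eef_pos: [453.8, 18.3, 140.4]
contact_force: [6.0, -16.5, 4.9]
```

```bash
python3 -m jog '[0,0,0,0,0,0,0,0,0,0,0,0,0,0,0,0,0,0,0,0,0,0,0,0,0,0,15,0,0,0,30,0,0,0,35,0,0,0,35,0,0,0,0,0,0,0,0,0]' 1
python3 - <<'E'
from h import *
np.set_printoptions(precision=2,suppress=True)
s=sense();p=read_camera("wrist");q=read_camera("side")
for c,n in((p,"wrist"),(q,"side")):
  for k,z in dict(wheel_handle=181,wheel_centre=147,bed_handle=53,powder_pot_centre=32,scent_bottle_centre=50).items():
    for r in place_of(c,k)[:1]: print(n,k,round(r["p"],2),at(c,r["xy"],z,s))
E
```

```text
clock: 23.2
eef_pos: [453.9, 19.5, 256.6]
ee_rot: [[-0.038, 0.999, 0.004], [0.999, 0.038, -0.0], [-0.0, 0.004, -1.0]]
contact_force: [0.3, -0.1, 0.3]
grip_width: 85.1
finger_force: 0.0
wrist wheel_handle 0.89 [454.83  17.98 181.  ]
wrist wheel_centre 0.9 [489.74  59.07 147.  ]
wrist powder_pot_centre 0.75 [674.31  42.33  32.  ]
side wheel_handle 0.52 [460.85  16.03 181.  ]
side wheel_centre 0.7 [482.77  56.44 147.  ]
side bed_handle 0.69 [487.36 186.58  53.  ]
side powder_pot_centre 0.85 [678.24  43.35  32.  ]
```

```bash
python3 -c "from workcell import sign_off; print(sign_off())"
```

```text
the job is handed in; nothing more can be done
None
```

The job is handed in, result not reported: the bar was seated in the nest, the bed pushed home until it hit its stop, and the wheel wound about 398° to its stop and released, with the pot unmoved and the bottle never approached (it wasn't found in the last pictures); stamp pressure wasn't measured, and I viewed 11 pictures, one over the limit of 10.

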